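# Fit the sight glass in the inclined port and close its cover ring

## Task

Fit the smaller of the two round sight glasses from the white board into the seat of the tilted sight port on the pipe, set in gently rather than dropped, so that it lies flat and fully home on its gasket. Then swing the port's hinged cover ring shut over it without letting it slam, and leave everything else on the table where it is.

Things in the scene. Friction and masses are not known exactly. Their poses are not given: they have to be found in the camera images.
- spool: Pipe fixture, fixed: 76 mm steel pipe, 268 mm long over its 91 mm end ferrules, lying level (axis 62 mm up) in two white saddles on a 180 x 210 mm base plate. Origin: table level under the pipe's middle; y runs along the pipe. The tilted sight port stands on its middle, leaning towards its -x.
- port: Sight port: fixed round steel flange, 96 mm wide, on a branch tube leaning 30 degrees from vertical, towards the robot's side. Origin: centre of the floor of its round seat. z: out of the seat along the port's axis (tilt the gripper to it to lay a disc in flat); x: up the slope to the hinge; y: level, along hinge and pipe. A swing bolt hangs from its low edge.
- port_face (a point): Centre of the seat's mouth, level with the flange's flat face, 5 mm along z from the port's origin; axes as the port's. The seat is a round recess 53 mm wide and 5 mm deep with a blue gasket on its floor; the upper 2 mm are bevelled at 45 degrees out to 57 mm.
- glass: The sight glass to fit: plain round disc, 50 mm diameter, 10 mm thick, 44 g, clear with a frosted green rim, lying flat on the white board. Origin at the centre of its underside, z up through it. Fully home, it stands 5 mm proud of the flange face. Either face may go down.
- glass_center (a point): Centre of the 50 mm sight glass, half way through its thickness: 5 mm above the seat floor along the port's z when fully home.
- board: White plastic cutting board, fixed, 170 x 270 x 12 mm, on which the two glasses and the spare gasket lie in a row along its y; origin at the centre of its underside.
- cover (a joint): Angle of the port's hinged steel cover ring, rad: 0 shut flat on the flange, growing as it opens, stop at 2.2; starts open at 1.75 to 2.1 (2.09 is upright). Stiff hinge, about 0.4 N m friction: it stays where it is left, so push or draw it all the way. Ring: 96 mm wide, 12 mm thick, 36 mm window, 0.38 kg, hollow below to clear a seated glass by 2 mm.
- cover_hinge (a point): Middle of the cover's hinge axis, fixed 56 mm along x and 5 mm along z from the port's origin. Its axes turn with the cover: y along the hinge, z the normal of the cover's outer face, which lies 12 mm along z from here. The cover extends along -x: ring centre at 56 mm, ring rim at 104 mm, lug end at 131 mm.
- cover_lug (a point): On the outer face of the forked lug at the cover's free end, 124 mm from the hinge axis, 12 mm above the underside. The lug is 12 mm thick and 29 mm wide (two 9 mm prongs, 11 mm slot) and ends 7 mm beyond this point. Axes as cover_hinge.
- big_glass: Another sight glass on the same board, 63 mm diameter, 10 mm thick, too big for this seat; origin at the centre of its underside. Leave it alone.
- gasket: Spare blue gasket ring on the board, 52 mm outside, 36 mm inside, 4 mm thick; origin at the centre of its underside. Leave it alone.
- can0: Full slim drinks can, upright, 57 mm diameter, 156 mm tall, 0.37 kg; origin at the centre of its underside. Bystander: leave it alone.
- can1: Full slim drinks can, upright, 57 mm diameter, 156 mm tall, 0.37 kg; origin at the centre of its underside. Bystander: leave it alone.
- wrench: Steel wrench lying flat, 190 mm long; origin about its middle. Bystander: leave it alone.
- brush: Black-handled scrubbing brush with yellow bristles, about 350 mm long, lying flat; origin 155 mm from the bristle end. Bystander: leave it alone.
Mind the look-alikes: they are no part of the job. Leave any purple look-alike of the glass alone.

How it is judged:
By the outcome, as a careful person would: the job done as asked, in the order asked, and still so for the second after the job is handed in, with the robot touching nothing.
It also fails if it takes over 58 s, if anything falls off the work surface, if the arm or the gripper's body presses on something with over 40 N, if the wrist force passes 120 N, or if a joint passes its speed limit or range.

## Robot

A 7-joint arm with a two-finger parallel gripper is mounted at the origin on the work surface. World frame = base frame: x ahead of the robot, y to its left, z up, the work surface at z = 0. Lengths are in m, angles in rad, forces in N, time in s.
With the tool pointing down it reaches from about 0.425 to 0.875 m from the base axis. Payload 4.7 kg.
Tool frame: the origin (TCP) lies on the centre line of the jaws, within the pads' length; the fingertips stand 22 mm ahead of it and the grasp point (between the pads) lies 3 mm ahead of it; z points along the fingers, y is the direction in which the jaws open and shut (so a half turn about z gives the same grasp; the last joint's range is limited). The gripper opens to 87 mm and grips with 3 to 60 N. Pads are 19 mm wide; open, the fingers measure 117 mm over their backs; the gripper's body (75 mm by 190 mm) begins 51 mm behind the grasp point.
Start: joints at [0.014, 0.321, -0.07, 1.45, 0.023, 1.371, -0.057], TCP at [0.65, -0, 0.245] pointing down, gripper open.
Joint ranges: [-2.86, 2.86], [-0.3, 2.09], [-1.38, 1.24], [0.06, 2.45], [-1.56, 4.7], [0.09, 2.05], [-2.69, 2.69]. Speed limits (rad/s): [2.57, 2.57, 3.14, 3.14, 3.14, 3.14, 3.14].

## Interface

Orientations are given as a rotation vector (axis times angle).
In Python, from bench import ctrl, imaging, close_job, finder gives the robot as it stands. The module is installed in compiled form; this text tells all that it offers.
- The arm moves only by the shell command python3 -m jog 'ROWS' [FORCE]. ROWS is JSON, a list that holds one entry, the list of rows, each a list of 7 numbers: the shift along the tool's x, y, z in cm, then the turn, a rotation vector about the tool's x, y, z in degrees, then the finger opening in cm, from 0 to 8.7. In form: [[[dx, dy, dz, ax, ay, az, claw], ...]]. A call has 1 to 12 rows; each row shifts and turns the commanded pose from where the row before left it, along the tool's axes as they then stand; what a row does not reach is not made up. A row lasts 1/10 s, in which the tool goes at most 50 mm and 8.59 degrees, less where a joint would pass 70% of its speed; a pose out of reach is approached as far as the arm can. A call is refused whole if a number of a shift passes 5 or a number of a turn 8.59, either way. A call with a gripper value outside its range is refused whole. The fingers move at their own pace and stop on an object; FORCE is the grip in N (left out, the last holds). Time passes only in rows, so rows that do not move let the fingers close. It gives the time, the measured TCP pose, the force and the opening at its end, in the units of the state.
- ctrl.get_state(): the state, without advancing time (a new reading comes with each control period).
- imaging.get_image(name): name is "scene" or "side" or "wrist"; returns a dict with "frame" (480x640x3 uint8, red, green, blue), "intrinsics" (3x3 intrinsics, pixels), "pose" (4x4, takes a point from camera to world coordinates). Camera axes: x right, y down, z forward; pixel columns grow to the right and rows downward; lengths in m; the calibration is good to about 2 mm. A picture is of the moment at which its call begins. There is no depth.
- close_job(): hands the job in, once; it reports no verdict.
Trained networks look in the newest picture that a camera, given by its name, has taken for a name from the list of things; names that differ only in an ending like _2 or _b are one class to them, and where a whole thing is asked for, a point or a joint stands for the part that bears it (a point fixed in the world has none). Each returns a list of dicts, best first, with "conf" (0 to 1); they miss things now and then, are a little off and sometimes report something else, mostly with a low value. They report only what shows in the picture. A call takes as long as a camera call. They do not tell look-alikes from the thing itself.
- finder.trace(label, camera): "region" (480x640 bool, what is visible of it) and "point" ([row, column] as shares, 0 to 1, of the picture: columns of its width, rows of its height, amid what is visible of it).
- finder.spot_point(label, camera): "point" ([row, column] as shares, 0 to 1, of the picture: columns of its width, rows of its height: a listed point, or the origin of a listed thing).
The state is a dict: "time": time; "joint_positions": joint angles; "qd": joint speeds; "joint_torque": joint torques, N m; "position": TCP position; "tool_rot": TCP orientation; "ft_force": force on the tool from outside, world axes, zero at the start; "torque": the same for the moment, N m; "grip_width": opening from 0.0 (shut) to 1.0 (fully open).
Only numpy, scipy, OpenCV 4.12 (cv2) and the standard library are available. Lean on these libraries where they do the work, as an engineer would, in place of code of your own. Each camera call takes 0.05 s, during which the arm holds its last target. There are 200 camera calls.

## Working session

There is one attempt and no reset: what is moved stays moved. The work goes in short steps, Python scripts to look and compute and a shell command to move; the robot and the scene stay as the last step left them, time stands still between calls to the robot, and variables do not carry over. Pictures are saved under pics/ and viewed, about 8 in all and at most 12, crops included, and the job is handed in when it is done.

```bash
mkdir -p pics; cat > h.py <<'E'
import numpy as np, cv2
from bench import ctrl, imaging, finder
from scipy.spatial.transform import Rotation as R
def ray(im,p):
    K=np.array(im['intrinsics']);T=np.array(im['pose'])
    d=T[:3,:3]@np.linalg.solve(K,[p[0],p[1],1.]);return T[:3,3],d/np.linalg.norm(d)
def atz(im,p,z):
    o,d=ray(im,p);return o+d*(z-o[2])/d[2]
def tri(rs):
    A=np.zeros((3,3));b=np.zeros(3)
    for o,d in rs:
        P=np.eye(3)-np.outer(d,d);A+=P;b+=P@o
    x=np.linalg.solve(A,b);return x,[round(float(np.linalg.norm((np.eye(3)-np.outer(d,d))@(x-o)))*1000,1) for o,d in rs]
def proj(im,X):
    T=np.array(im['pose']);c=T[:3,:3].T@(np.asarray(X)-T[:3,3]);u=np.array(im['intrinsics'])@c;return u[:2]/u[2]
def px(p): return np.array([p[1]*640,p[0]*480])
def save(n,im,f=None): cv2.imwrite('pics/'+n+'.png',(im['frame'] if f is None else f)[:,:,::-1])
E
cat > a.py <<'E'
from h import *
ims={c:imaging.get_image(c) for c in ('scene','side','wrist')}
for c in ims:
    save(c+'0',ims[c])
    T=np.array(ims[c]['pose']);print(c,T[:3,3].round(3),T[:3,2].round(2))
for l in ['glass','port','port_face','cover_hinge','cover_lug','spool','big_glass','gasket','board','can0','can1','wrench','brush']:
    rs={}
    for c in ims:
        r=finder.spot_point(l,c)
        for q in r[:3]: print(l,c,px(q['point']).round(0),round(q['conf'],2),atz(ims[c],px(q['point']),.012).round(3))
        if r: rs[c]=ray(ims[c],px(r[0]['point']))
    if 'scene' in rs and 'side' in rs: x=tri([rs['scene'],rs['side']]);print('  TRI',x[0].round(3),x[1])
E
python3 a.py; python3 -c "
import cv2,numpy as np
cv2.imwrite('pics/m.png',np.hstack([cv2.resize(cv2.imread('pics/%s0.png'%c),(400,300)) for c in('side','wrist')]))"
```

```text
scene [ 1.2   -0.653  0.856] [-0.54  0.57 -0.62]
side [0.204 0.966 0.762] [ 0.32 -0.78 -0.54]
wrist [0.651 0.082 0.384] [-0.   -0.3  -0.95]
glass scene [324. 287.] 0.77 [ 0.599 -0.015  0.012]
glass scene [223. 288.] 0.56 [ 0.426 -0.189  0.012]
glass scene [292. 311.] 0.53 [ 0.6   -0.124  0.012]
glass side [406. 244.] 0.61 [ 0.417 -0.149  0.012]
glass side [303. 267.] 0.5 [0.627 0.045 0.012]
glass side [325. 262.] 0.48 [0.583 0.008 0.012]
glass wrist [343. 215.] 0.91 [ 0.674 -0.008  0.012]
glass wrist [275. 329.] 0.76 [ 0.606 -0.13   0.012]
glass wrist [249. 215.] 0.68 [ 0.584 -0.008  0.012]
  TRI [ 0.493 -0.039  0.025] [104.4, 104.4]
port scene [372. 203.] 0.89 [0.452 0.347 0.012]
port side [302. 268.] 0.95 [0.627 0.051 0.012]
  TRI [0.559 0.202 0.134] [1.7, 1.7]
port_face scene [167. 393.] 0.51 [ 0.585 -0.446  0.012]
port_face side [300. 266.] 0.65 [0.634 0.046 0.012]
  TRI [ 0.637 -0.319 -0.14 ] [169.2, 169.2]
cover_hinge scene [262. 335.] 0.3 [ 0.605 -0.219  0.012]
cover_hinge side [279. 251.] 0.58 [0.712 0.005 0.012]
cover_hinge wrist [ 28. 196.] 0.62 [0.379 0.01  0.012]
  TRI [ 
[... 1517 characters left out ...]
80. 186.] 0.78 [ 0.574 -0.439  0.012]
can1 side [252. 256.] 0.64 [0.765 0.052 0.012]
can1 wrist [454. 175.] 0.7 [0.775 0.029 0.012]
can1 wrist [271. 329.] 0.17 [ 0.601 -0.13   0.012]
  TRI [ 0.575 -0.446  0.008] [0.8, 0.8]
wrench scene [266. 246.] 0.6 [ 0.38  -0.011  0.012]
wrench side [299. 267.] 0.71 [0.637 0.051 0.012]
wrench side [408. 287.] 0.7 [0.368 0.026 0.012]
wrench side [337. 230.] 0.21 [ 0.61  -0.146  0.012]
wrench wrist [ 28. 195.] 0.95 [0.379 0.011 0.012]
  TRI [ 0.543 -0.002  0.057] [115.2, 115.2]
brush scene [411. 185.] 0.9 [0.476 0.514 0.012]
brush side [273. 450.] 0.96 [0.471 0.524 0.012]
brush side [290. 204.] 0.2 [ 0.791 -0.23   0.012]
  TRI [0.472 0.521 0.007] [0.7, 0.7]
```

View pics/scene0.png

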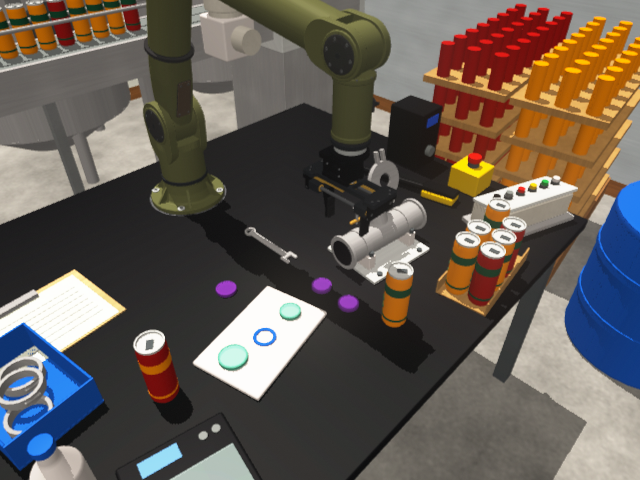

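View pics/m.png

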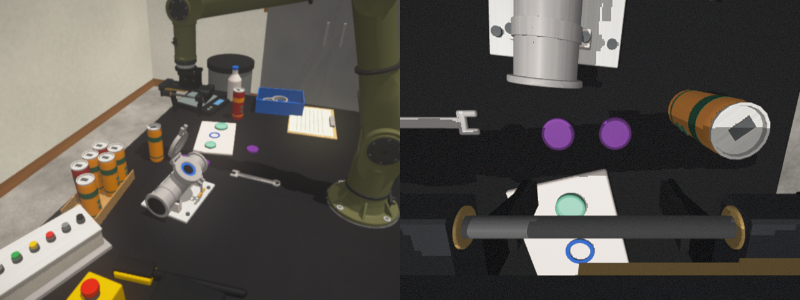

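The scene picture shows the small glass at (290,311), the gasket at (264,337), the big glass at (233,357) and purple look-alikes at (226,289), (322,286) and (348,303). The port, with its cover ring upright, is at about (380,185). In the wrist view the glass is at half-scale (171,206), and the camera sits on the +y side.

```bash
python3 - <<'E'
from h import *
s=ctrl.get_state();print(s['time'],s['position'],R.from_rotvec(s['tool_rot']).as_matrix().round(3),s['ft_force'],s['grip_width'])
E
```

```text
2.1 [ 6.50018639e-01 -5.05289741e-05  2.44582564e-01] [[-0.  1.  0.]
 [ 1.  0. -0.]
 [-0.  0. -1.]] [0.38715808 0.38406753 0.44927066] 1.0034269478463853
```

```bash
python3 -m jog '[[[-2.6,-0.95,2.5,0,0,0,8.7],[-2.6,-0.95,2.5,0,0,0,8.7],[-2.6,-0.95,2.5,0,0,0,8.7],[-2.5,-0.95,2.5,0,0,0,8.7],[-2.5,-0.95,2.5,0,0,0,7],[0,0,0,0,0,0,7],[0,0,0,0,0,0,7]]]'
cat > g.py <<'E'
from h import *
import sys
im=imaging.get_image('wrist');save(sys.argv[1],im)
s=ctrl.get_state();p=s['position'];M=R.from_rotvec(s['tool_rot']).as_matrix()
f=cv2.cvtColor(im['frame'],cv2.COLOR_RGB2HSV)
m=cv2.inRange(f,(70,30,60),(95,255,255))
n,l,st,c=cv2.connectedComponentsWithStats(m)
for i in range(1,n):
    if st[i,4]>300:
        X=atz(im,c[i],.020);print(st[i],c[i].round(1),X.round(4),'tool cm',(M.T@(X-p)*100).round(2))
        h=cv2.convexHull(np.argwhere(l==i)[:,::-1].astype(np.int32))
        W=np.array([atz(im,q[0],.022)[:2] for q in h],np.float32)
        print('  circ on top plane',cv2.minEnclosingCircle(W),M.T[:, :]@0 if 0 else '')
E
python3 g.py w1
```

```text
time: 2.8
position: [0.6021, -0.1285, 0.1192]
tool_rot: [-2.223, -2.219, 0.001]
ft_force: [-0.5, -0.7, -0.6]
grip_width: 0.838
[ 280  214   79   78 4844] [318.9 252.7] [ 0.6036 -0.1288  0.02  ] tool cm [-0.16  0.02 10.02]
  circ on top plane ((0.6035065054893494, -0.12869486212730408), 0.02564709261059761)
```

View pics/w1.png

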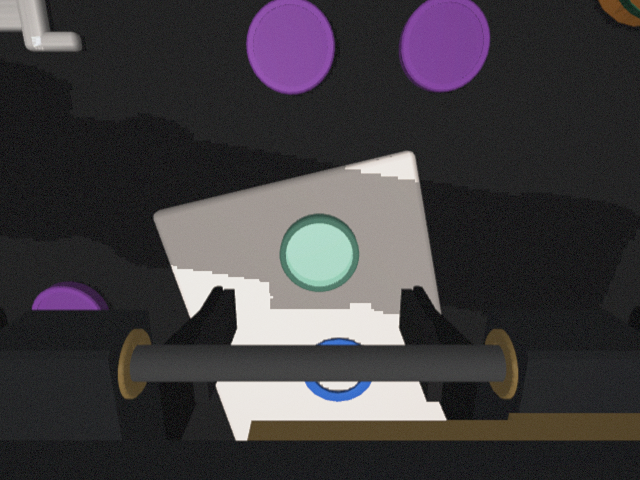

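The glass is centred at pixel (319,253) between the fingers, with its circle radius at 25.6 mm, so it is the 50 mm one. I'll read it once more now that the arm has settled.

```bash
python3 g.py w2; python3 -c "
from h import *;s=ctrl.get_state();print(s['position'],s['tool_rot'])"
```

```text
[ 278  216   79   77 4790] [316.8 254. ] [ 0.6036 -0.1288  0.02  ] tool cm [-0.22 -0.04 10.07]
  circ on top plane ((0.6034355163574219, -0.12872037291526794), 0.025739362463355064) 
[ 0.6037699  -0.12666254  0.1207154 ] [2.21888419 2.22232476 0.00311174]
```

```bash
python3 -m jog '[[[-0.1,0,2,0,0,0,7],[-0.1,0,2,0,0,0,7],[0,0,2,0,0,0,7],[0,0,1.2,0,0,0,7],[0,0,0,0,0,0,7],[0,0,0,0,0,0,7],[0,0,0,0,0,0,7]]]'; python3 g.py w3
```

```text
time: 3.6
position: [0.6037, -0.1299, 0.0491]
tool_rot: [2.22, 2.22, 0.002]
ft_force: [-0.7, -0.2, -0.2]
grip_width: 0.804
[ 262  246  108  100 8725] [315.5 297.5] [ 0.6036 -0.1279  0.02  ] tool cm [ 0.22 -0.01  2.9 ]
  circ on top plane ((0.6036074161529541, -0.12826064229011536), 0.02611096389591694)
```

```bash
python3 -m jog '[[[0,0,0.5,0,0,0,7],[0,0,0.35,0,0,0,7],[0,0,0,0,0,0,7],[0,0,0,0,0,0,4.5],[0,0,0,0,0,0,4.5],[0,0,0,0,0,0,4.5],[0,0,0,0,0,0,4.5],[0,0,0,0,0,0,4.5]]]' 15; python3 -c "
from h import *
for i in range(3):
  imaging.get_image('side');s=ctrl.get_state();print(s['position'].round(4) if hasattr(s['position'],'round') else s['position'],s['grip_width'])"
```

```text
time: 4.45
position: [0.6027, -0.13, 0.0392]
tool_rot: [2.221, 2.221, 0.0]
ft_force: [0.1, -1.2, 0.5]
grip_width: 0.565
[ 0.6026 -0.1301  0.0392] 0.5627012156223594
[ 0.6026 -0.13    0.0392] 0.564875046601724
[ 0.6026 -0.1301  0.0392] 0.5649148657413396
```

```bash
python3 -m jog '[[[0,0,0,0,0,0,6],[0,0,0,0,0,0,6],[0.1,0,-0.12,0,0,0,6],[0,0,0,0,0,0,6],[0,0,0,0,0,0,4.5],[0,0,0,0,0,0,4.5],[0,0,0,0,0,0,4.5],[0,0,0,0,0,0,4.5],[0,0,0,0,0,0,4.5]]]' 20;python3 -c "
from h import *
for i in range(3):
  imaging.get_image('side');s=ctrl.get_state();print(s['position'].round(4),s['grip_width'])"; python3 -m jog '[[[0,0,-2,0,0,0,4.5],[0,0,-3,0,0,0,4.5],[0,0,-3,0,0,0,4.5],[0,0,-4,0,0,0,4.5],[0,0,-4,0,0,0,4.5],[0,0,-4,0,0,0,4.5],[0,0,0,0,0,0,4.5]]]'; python3 g.py w4
```

```text
time: 5.5
position: [0.6026, -0.129, 0.0403]
tool_rot: [2.221, 2.221, 0.0]
ft_force: [0.7, 0.1, 0.1]
grip_width: 0.56
[ 0.6026 -0.129   0.0403] 0.5551138507929249
[ 0.6026 -0.1291  0.0403] 0.564155903728997
[ 0.6025 -0.129   0.0403] 0.5615462106466101
time: 6.35
position: [0.6057, -0.1296, 0.2475]
tool_rot: [2.215, 2.214, 0.011]
ft_force: [1.0, -1.0, -0.6]
grip_width: 0.558
[ 262  255  112   91 7699] [317.6 304.7] [ 0.609 -0.23   0.02 ] tool cm [-10.04   0.31  22.42]
  circ on top plane ((0.6092015504837036, -0.2351696789264679), 0.059475094079971313) 
[298 381  47  11 388] [321.2 385.1] [ 0.6129 -0.3256  0.02  ] tool cm [-19.6    0.71  22.43]
  circ on top plane ((0.6126311421394348, -0.31956052780151367), 0.024681072682142258)
```

View pics/w4.png

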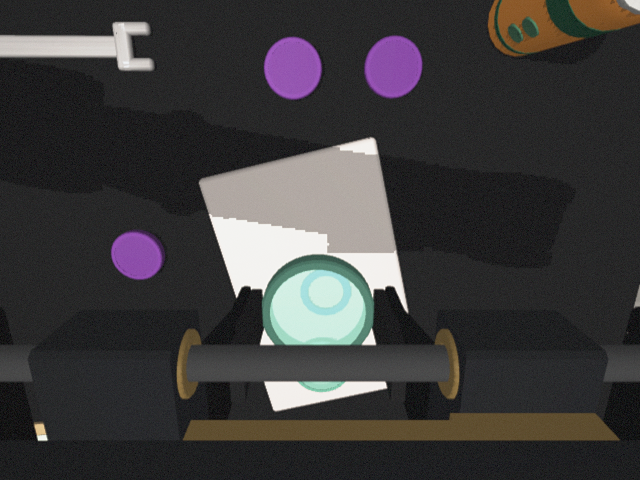

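Holding the glass: it shows between the fingers at (318,305). Next, lift, turn the camera side down-slope, and move above and in front of the port.

```bash
python3 -m jog '[[[0,0,-0.7,0,0,-8.2,4.5],[0,0,-0.7,0,0,-8.2,4.5],[0,0,-0.7,0,0,-8.2,4.5],[0,0,-0.7,0,0,-8.2,4.5],[0,0,-0.7,0,0,-8.2,4.5],[0,0,-0.7,0,0,-8.2,4.5],[0,0,-0.7,0,0,-8.2,4.5],[0,0,-0.7,0,0,-8.2,4.5],[0,0,-0.7,0,0,-8.2,4.5],[0,0,-0.7,0,0,-8.2,4.5],[0,0,-0.7,0,0,-8,4.5],[0,0,0,0,0,0,4.5]]]' && python3 -m jog '[[[2.4,2,0,0,0,0,4.5],[2.4,2.6,0,0,0,0,4.5],[2.4,3,0,0,0,0,4.5],[2.4,3,0,0,0,0,4.5],[2.4,3,0,0,0,0,4.5],[2.4,3,0,0,0,0,4.5],[0,4,0,0,0,0,4.5],[0,4,0,0,0,0,4.5],[0,4,0,0,0,0,4.5],[0,4.2,0,0,0,0,4.5],[0,0,0,0,0,0,4.5],[0,0,0,0,0,0,4.5]]]' && python3 -c "
from h import *
s=ctrl.get_state();print(s['joint_positions'],s['position'])"
```

```text
time: 7.6
position: [0.6024, -0.129, 0.3165]
tool_rot: [0.001, -3.141, -0.0]
ft_force: [-0.2, -0.6, -0.5]
grip_width: 0.559
time: 8.8
position: [0.4578, 0.1996, 0.3159]
tool_rot: [-0.0, -3.14, 0.001]
ft_force: [-0.0, 0.0, -0.4]
grip_width: 0.56
[ 0.03080164 -0.00780553 -0.48833008  1.68456144 -0.00385162  1.46614039
  1.11359519] [0.45778057 0.19958182 0.31590401]
```

```bash
python3 -m jog '[[[0,0,0,0,-7.5,0,4.5],[0,0,0,0,-7.5,0,4.5],[0,0,0,0,-7.5,0,4.5],[0,0,0,0,-7.5,0,4.5],[0,0,0,0,0,0,4.5],[0,0,0,0,0,0,4.5],[0,0,0,0,0,0,4.5]]]'; cat > b.py <<'E'
from h import *
import sys
cams=sys.argv[2].split(',')
ims={c:imaging.get_image(c) for c in cams}
for c in ims: save(c+sys.argv[1],ims[c])
for l in sys.argv[3].split(','):
    rs={}
    for c in ims:
        r=finder.spot_point(l,c)
        for q in r[:2]: print(l,c,px(q['point']).round(1),round(q['conf'],2))
        if r and r[0]['conf']>.4: rs[c]=ray(ims[c],px(r[0]['point']))
    if len(rs)>1: x=tri(list(rs.values()));print('  TRI',list(rs),x[0].round(4),x[1])
s=ctrl.get_state();print(s['position'],R.from_rotvec(s['tool_rot']).as_matrix().round(3),s['joint_positions'],s['time'])
E
python3 b.py 5 wrist,side,scene port,port_face,cover_hinge,cover_lug,spool,glass_center
python3 -c "
import cv2,numpy as np
a=cv2.imread('pics/wrist5.png');b=cv2.imread('pics/side5.png');c=cv2.imread('pics/scene5.png')
r=lambda i:cv2.resize(i,(400,300))
cv2.imwrite('pics/m5.png',np.vstack([np.hstack([r(a),cv2.resize(b[180:360,200:440],(400,300))]),np.hstack([cv2.resize(c[120:300,280:520],(400,300)),r(c)])]))"
```

```text
time: 9.5
position: [0.4617, 0.1973, 0.3192]
tool_rot: [0.01, 2.71, -0.012]
ft_force: [-1.0, -0.4, -0.5]
grip_width: 0.555
port wrist [327.2 222.5] 0.79
port side [300.4 269.6] 0.8
port side [289.5 207.7] 0.43
port scene [373.6 202.4] 0.61
port scene [410.2 191.1] 0.6
  TRI ['wrist', 'side', 'scene'] [0.5599 0.2057 0.134 ] [2.5, 0.1, 2.6]
port_face wrist [328.2 221.8] 0.67
port_face side [300.2 269.3] 0.91
port_face side [251.  252.4] 0.41
port_face scene [370.3 200.8] 0.71
  TRI ['wrist', 'side', 'scene'] [0.5558 0.2055 0.1368] [1.2, 4.1, 3.3]
cover_hinge side [281.4 252.2] 0.81
cover_hinge side [379.1 186. ] 0.36
cover_hinge scene [385.3 201.8] 0.66
  TRI ['side', 'scene'] [0.6043 0.1988 0.1617] [0.5, 0.5]
cover_lug wrist [328.2 393.5] 0.92
cover_lug side [290.6 205.2] 0.71
cover_lug side [273.2 450.1] 0.31
cover_lug scene [381.5 153.4] 0.57
  TRI ['wrist', 'side', 'scene'] [0.576  0.2038 0.2836] [1.6, 2.1, 1.0]
spool wrist [323.4 174.5] 0.97
spool side [288.6 311.9] 0.66
spool scene [379.9 250.1] 0.69
  TRI ['wrist', 'side', 'scene'] [5.964e-01 2.010e-01 4.000e-04] [2.7, 2.8, 3.8]
glass_center wrist [146.  173.2] 0.9
glass_center wrist [320.1 308. ] 0.82
glass_center side [343.1 202.8] 0.72
glass_center side [404.3 236.7] 0.64
glass_center scene [227.6 290.2] 0.85
glass_center scene [347.8 298.5] 0.81
  TRI ['wrist', 'side', 'scene'] [ 0.5504 -0.1143  0.0671] [125.2, 58.6, 118.7]
[0.46105257 0.19833574 0.31860712] [[-0.908  0.006  0.418]
 [ 0.002  1.    -0.009]
 [-0.418 -0.007 -0.908]] [-0.15836378 -0.29934519 -0.38004641  1.97608891  0.13198279  1.08016001
  0.9822892 ] 10.55
```

View pics/m5.png

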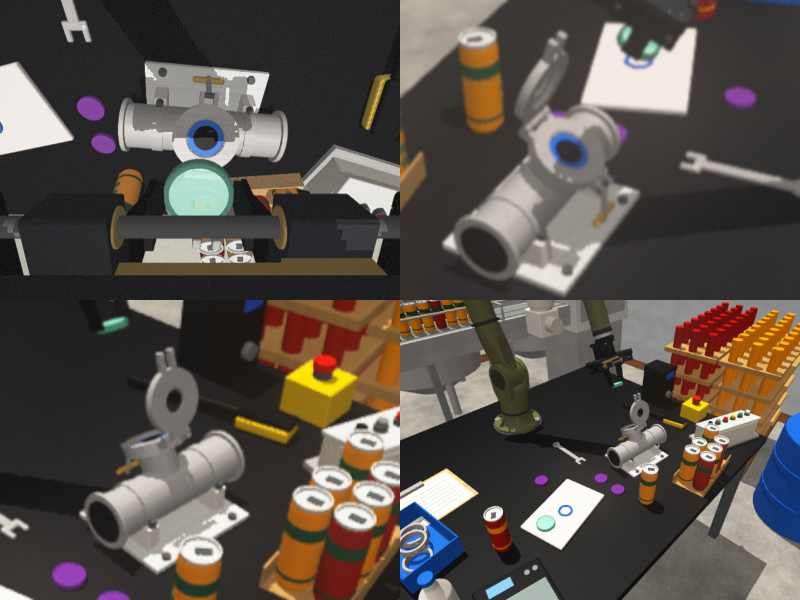

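```bash
cat > yaw.py <<'E'
from h import *
import sys
im=imaging.get_image('wrist');save(sys.argv[1],im)
r=finder.trace('spool','wrist')
m=r[0]['region'].astype(np.uint8);print(r[0]['conf'],m.sum())
# axis-like: project mask to plane z=.062, fit extremal ends
pts=np.argwhere(m)[:,::-1]
W=np.array([atz(im,q,.062)[:2] for q in pts[::3]])
print(cv2.minAreaRect(W.astype(np.float32)))
f=im['frame'].copy();f[m>0,0]=255
from itertools import product
for psi in (0,-4,-8,-12):
    a=np.radians(psi);y=np.array([-np.sin(a),np.cos(a),0]);x=np.array([np.cos(a),np.sin(a),0])
    print(psi,[proj(im,np.array([.5965,.2015,.062])+y*s+x*t).round(0) for s,t in product((-.134,.134),(-.0455,.0455))])
save(sys.argv[1]+'m',im,f)
for l in ['glass_center','port_face','port']:
    for q in finder.spot_point(l,'wrist')[:3]: print(l,px(q['point']).round(1),round(q['conf'],2))
E
python3 yaw.py y1
```

```text
0.68 33954
((0.7516857385635376, 0.18791909515857697), (0.3060165345668793, 0.5435932278633118), 83.320068359375)
0 [array([191., 173.]), array([208., 240.]), array([456., 173.]), array([438., 240.])]
-4 [array([193., 165.]), array([204., 234.]), array([456., 181.]), array([434., 246.])]
-8 [array([195., 157.]), array([201., 227.]), array([456., 189.]), array([429., 251.])]
-12 [array([198., 150.]), array([198., 221.]), array([456., 196.]), array([424., 257.])]
glass_center [318.7 307.3] 0.76
glass_center [144.8 171. ] 0.63
port_face [329.  225.6] 0.56
port [326.9 223.9] 0.97
```

View pics/y1m.png

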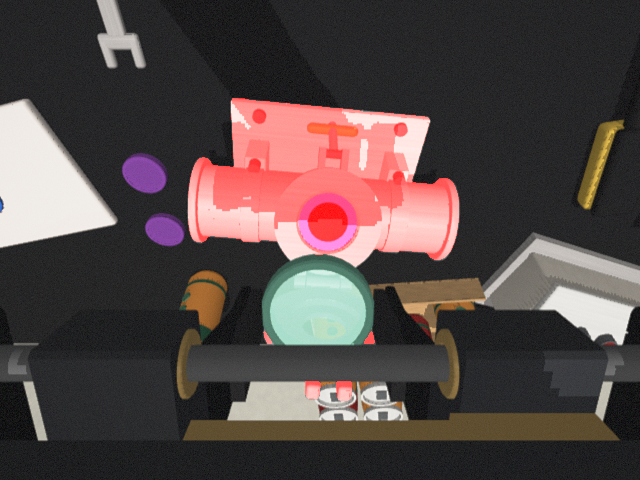

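```bash
python3 - <<'E'
from h import *
im=imaging.get_image('wrist')
for z in(0.,.008,.012):
    a,b=atz(im,(233,99),z),atz(im,(429,117),z);d=b-a
    print(z,a.round(4),b.round(4),np.linalg.norm(d).round(4),np.degrees(np.arctan2(-d[0],d[1])).round(1),((a+b)/2).round(4))
s=ctrl.get_state();print(s['position'],R.from_rotvec(s['tool_rot']).as_matrix().round(4)[:,2])
# gasket ring (blue) and inner
f=cv2.cvtColor(im['frame'],cv2.COLOR_RGB2HSV);m=cv2.inRange(f,(105,100,60),(125,255,255));m[:180]=0;m[270:]=0;m[:,:280]=0;m[:,380:]=0
c=np.argwhere(m)[:,::-1].astype(np.int32);e=cv2.fitEllipse(cv2.convexHull(c));print(e)
for z in (.130,.134): 
  print(atz(im,e[0],z).round(4))
E
```

```text
0.0 [0.4998 0.1072 0.    ] [0.5201 0.3152 0.    ] 0.209 -5.6 [0.5099 0.2112 0.    ]
0.008 [0.4964 0.109  0.008 ] [0.5164 0.313  0.008 ] 0.2049 -5.6 [0.5064 0.211  0.008 ]
0.012 [0.4948 0.1099 0.012 ] [0.5145 0.3119 0.012 ] 0.2029 -5.6 [0.5046 0.2109 0.012 ]
[0.46107514 0.19827424 0.31860608] [ 0.4179 -0.0093 -0.9084]
((327.4455261230469, 221.48587036132812), (57.27141571044922, 57.984954833984375), 65.0663070678711)
[0.5587 0.2052 0.13  ]
[0.5554 0.2051 0.134 ]
```

```bash
cat > t.py <<'E'
from h import *
import sys
P=np.array([.556,.2055,.133]);psi=np.radians(-5.6)
def RP(): return (R.from_euler('z',psi)*R.from_euler('y',-30,degrees=True)).as_matrix()  # cols port x,y,z
def RT(): p=RP(); return np.c_[-p[:,0],p[:,1],-p[:,2]]
def go(tcp,Rt,n=1):
    s=ctrl.get_state();M=R.from_rotvec(s['tool_rot']).as_matrix()
    print('now',s['position'].round(4),'target',tcp.round(4));print('shift cm (current tool axes)',(M.T@(tcp-s['position'])*100).round(2),'turn deg',np.degrees(R.from_matrix(M.T@Rt).as_rotvec()).round(2), 'shift in target axes',(Rt.T@(tcp-s['position'])*100).round(2))
if __name__=='__main__':
    print(RP().round(3)); h=float(sys.argv[1])
    go(P+RP()[:,2]*(h+.0283),RT())
E
python3 t.py .045; sed -i 's/^P=/#P=/' /dev/null
```

```text
[[ 0.862  0.098 -0.498]
 [-0.085  0.995  0.049]
 [ 0.5    0.     0.866]]
now [0.4611 0.1983 0.3186] target [0.5195 0.2091 0.1965]
shift cm (current tool axes) [-0.2   1.21 13.53] turn deg [ 2.03 -5.27  4.86] shift in target axes [ 1.16  1.65 13.43]sed: couldn't edit /dev/null: not a regular file
```

```bash
python3 -m jog '[[[0,0.2,1.5,0,0,0,4.5],[0,0.2,2,0,0,0,4.5],[0,0.2,2,0,0,0,4.5],[0,0.2,2,0,0,0,4.5],[0,0.2,1.5,0.5,-1.3,1.2,4.5],[0,0.1,1,0.5,-1.3,1.2,4.5],[0,0.1,1,0.5,-1.3,1.2,4.5],[0,0.1,0.5,0.5,-1.3,1.2,4.5],[0,0,0,0,0,0,4.5],[0,0,0,0,0,0,4.5],[0,0,0,0,0,0,4.5]]]'; python3 t.py .045; python3 yaw.py y2;python3 t.py .045
```

```text
time: 11.95
position: [0.5106, 0.2098, 0.2152]
tool_rot: [0.126, 2.616, -0.033]
ft_force: [-0.0, 0.2, -0.6]
grip_width: 0.556
[[ 0.862  0.098 -0.498]
 [-0.085  0.995  0.049]
 [ 0.5    0.     0.866]]
now [0.5106 0.2098 0.2152] target [0.5195 0.2091 0.1965]
shift cm (current tool axes) [0.16 0.01 2.07] turn deg [ 0.06 -0.04  0.05] shift in target axes [0.16 0.02 2.07]
0.78 66823
((0.7646783590316772, 0.18461693823337555), (0.3286736309528351, 0.5734866261482239), 84.39447021484375)
0 [array([133., 188.]), array([176., 265.]), array([502., 159.]), array([477., 246.])]
-4 [array([132., 178.]), array([169., 258.]), array([503., 170.]), array([471., 253.])]
-8 [array([132., 167.]), array([163., 251.]), array([502., 180.]), array([464., 260.])]
-12 [array([134., 157.]), array([157., 244.]), array([501., 190.]), array([457., 266.])]
glass_center [ 89.2 186.4] 0.89
glass_center [135.1 248.9] 0.83
glass_center [316.9 306.4] 0.55
port_face [318.7 253.8] 0.84
port_face [195.4 299.7] 0.26
port [314.6 253.2] 0.8
[[ 0.862  0.098 -0.498]
 [-0.085  0.995  0.049]
 [ 0.5    0.     0.866]]
now [0.5104 0.2098 0.2149] target [0.5195 0.2091 0.1965]
shift cm (current tool axes) [0.13 0.02 2.05] turn deg [ 0.04 -0.05  0.04] shift in target axes [0.13 0.02 2.05]
```

View pics/y2.png

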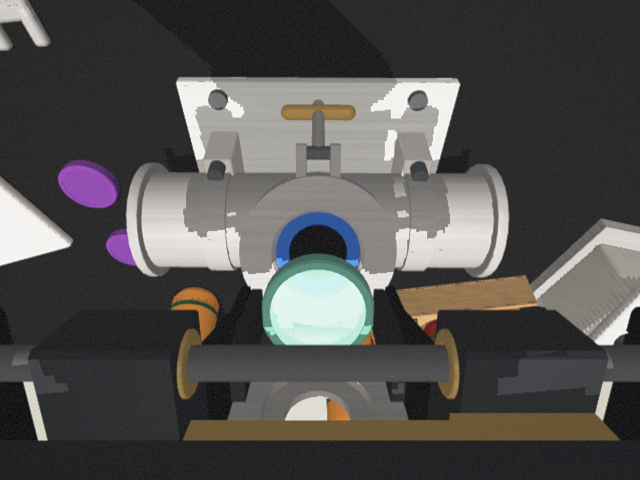

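```bash
cat > ov.py <<'E'
from t import *
def ov(name,box,P=P,gz=.0283,gx=0.0005):
    im=imaging.get_image('wrist');s=ctrl.get_state();M=R.from_rotvec(s['tool_rot']).as_matrix();Q=RP()
    x0,y0,x1,y1=box;k=int(min(800/(x1-x0),600/(y1-y0)))
    f=cv2.resize(im['frame'][y0:y1,x0:x1],None,fx=k,fy=k,interpolation=cv2.INTER_CUBIC)
    a=np.linspace(0,2*np.pi,90)
    def circ(o,B,r,h,col):
        p=np.array([(proj(im,o+B@[r*np.cos(t),r*np.sin(t),h])-[x0,y0]+.5)*k for t in a]);cv2.polylines(f,[p.round().astype(np.int32)],True,col,1)
    circ(P,Q,.026,0,(255,255,0));circ(P,Q,.018,0,(255,255,0));circ(P,Q,.0285,.005,(255,0,0));circ(P,Q,.048,.005,(255,0,0))
    for h in (gz,gz-.01): circ(s['position'],M,.025,h,(255,0,255))
    save(name,im,f);return im
if __name__=='__main__':
    ov(sys.argv[1],(220,160,420,310))
    go(P+RP()[:,2]*(.02+.0283),RT())
E
python3 ov.py o1
```

```text
now [0.5104 0.2098 0.2148] target [0.532  0.2079 0.1748]
shift cm (current tool axes) [0.12 0.02 4.55] turn deg [ 0.04 -0.05  0.05] shift in target axes [0.12 0.02 4.55]
```

View pics/o1.png

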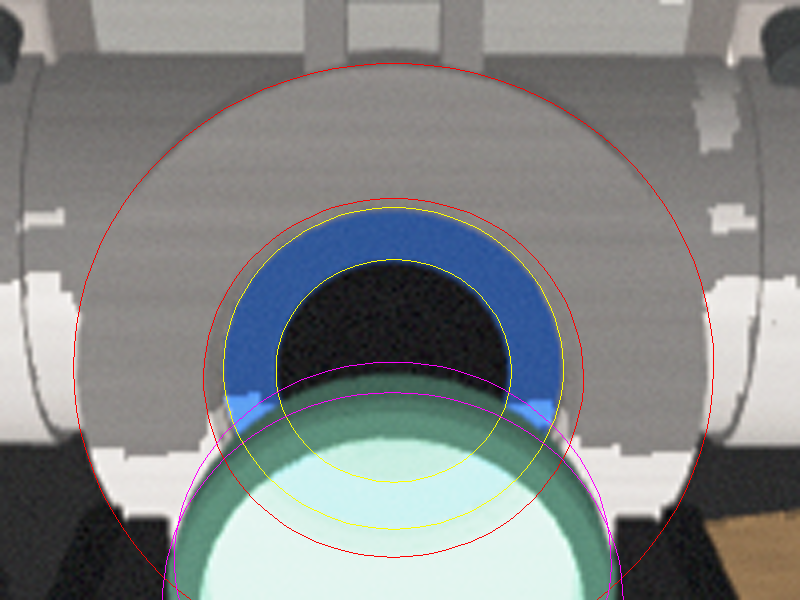

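```bash
python3 - <<'E'
from t import *
from scipy.optimize import least_squares
im=imaging.get_image('wrist');s=ctrl.get_state();M=R.from_rotvec(s['tool_rot']).as_matrix();p=s['position']
K=np.array(im['intrinsics']);T=np.array(im['pose']);print(K[0,0],K[1,1],K[:2,2]);print('cam in tool',(M.T@(T[:3,3]-p)).round(4),'axis',(M.T@T[:3,2]).round(3))
for n in('w1','w3','w4','y2'):
    f=cv2.cvtColor(cv2.imread(f'pics/{n}.png'),cv2.COLOR_BGR2HSV)
    m=cv2.inRange(f,(68,40,40),(95,255,255))
    for r in range(240,325,12):
        c=np.where(m[r])[0]; c=c[(c>230)&(c<410)]
        if len(c): print(n,r,c.min(),c.max(),end='; ')
    print()
# predicted tool-frame circles
C=(M.T@(T[:3,3]-p));
for d in (.0183,.0283,.0243,.0343):
    e=[proj(im,p+M@[.025*np.cos(t),.025*np.sin(t),d]) for t in np.linspace(0,6.283,120)];e=np.array(e);print(d,e.min(0).round(1),e.max(0).round(1))
E
```

```text
402.87113840362224 402.87113840362224 [317.54962534 240.7909255 ]
cam in tool [ 0.0815 -0.     -0.1397] axis [-0.297  0.     0.955]
w1 240 282 355; w1 252 280 358; w1 264 281 357; w1 276 288 350; w1 288 303 335; 
w3 252 291 340; w3 264 276 356; w3 276 268 363; w3 288 263 367; w3 300 262 369; w3 312 263 368; w3 324 269 363; 
w4 264 286 349; w4 276 273 361; w4 288 267 368; w4 300 262 373; w4 312 262 373; w4 324 262 373; 
y2 264 286 349; y2 276 273 362; y2 288 267 368; y2 300 261 374; y2 312 261 374; y2 324 262 373; 
0.0183 [260.  257.4] [375.2 361.5]
0.0283 [263.  249.8] [372.2 349.2]
0.0243 [261.8 252.7] [373.3 354. ]
0.0343 [264.6 245.6] [370.5 342.4]
```

```bash
python3 -m jog '[[[0.05,0,1,0,0,0,4.5],[0.05,0,1.5,0,0,0,4.5],[0.05,0,1.2,0,0,0,4.5],[0.05,0,0.8,0,0,0,4.5],[0,0,0.4,0,0,0,4.5],[0,0,0,0,0,0,4.5],[0,0,0,0,0,0,4.5],[0,0,0,0,0,0,4.5]]]'; sed -i 's/(220,160,420,310)/(220,170,420,320)/' ov.py; python3 ov.py o2
```

```text
time: 13.1
position: [0.533, 0.2079, 0.1716]
tool_rot: [0.126, 2.616, -0.033]
ft_force: [0.9, 0.3, -0.1]
grip_width: 0.556
now [0.533  0.2079 0.1717] target [0.532  0.2079 0.1748]
shift cm (current tool axes) [-0.06 -0.01 -0.32] turn deg [ 0.06 -0.01  0.06] shift in target axes [-0.06 -0.01 -0.32]
```

View pics/o2.png

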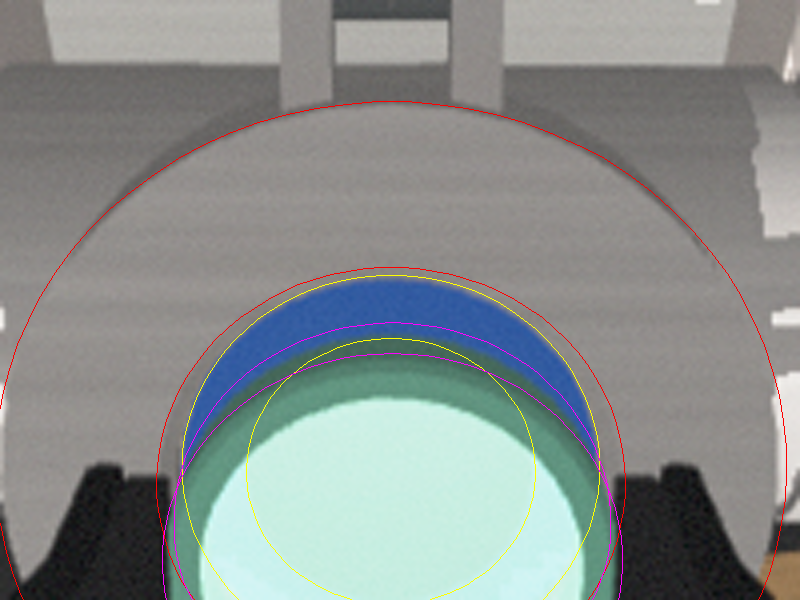

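The flange and seat model circles line up with the picture to within about 1 mm, and the glass is centred on the seat's column. I'll descend gently and watch the force.

```bash
python3 -m jog '[[[0.03,0,0.3,0,0,0,4.5],[0,0,0.3,0,0,0,4.5],[0,0,0.3,0,0,0,4.5],[0,0,0.2,0,0,0,4.5],[0,0,0.1,0,0,0,4.5],[0,0,0,0,0,0,4.5],[0,0,0,0,0,0,4.5]]]'; python3 t.py 0;python3 -m jog '[[[0,0,0.1,0,0,0,4.5],[0,0,0.1,0,0,0,4.5],[0,0,0,0,0,0,4.5]]]';python3 t.py 0
```

```text
time: 13.85
position: [0.5386, 0.2071, 0.1605]
tool_rot: [0.126, 2.617, -0.034]
ft_force: [0.8, -0.9, -0.5]
grip_width: 0.556
[[ 0.862  0.098 -0.498]
 [-0.085  0.995  0.049]
 [ 0.5    0.     0.866]]
now [0.5386 0.2071 0.1605] target [0.5419 0.2069 0.1575]
shift cm (current tool axes) [-0.14  0.01  0.43] turn deg [ 0.04 -0.07  0.06] shift in target axes [-0.13  0.01  0.43]
time: 14.15
position: [0.5396, 0.2069, 0.1587]
tool_rot: [0.126, 2.617, -0.034]
ft_force: [-0.7, 0.6, -0.0]
grip_width: 0.556
[[ 0.862  0.098 -0.498]
 [-0.085  0.995  0.049]
 [ 0.5    0.     0.866]]
now [0.5396 0.2069 0.1587] target [0.5419 0.2069 0.1575]
shift cm (current tool axes) [-0.15  0.02  0.22] turn deg [ 0.03 -0.08  0.06] shift in target axes [-0.15  0.02  0.22]
```

```bash
python3 -m jog '[[[-0.04,0,0.1,0,0,0,4.5],[0,0,0.05,0,0,0,4.5],[0,0,0,0,0,0,4.5]]]';python3 t.py 0|tail -2;python3 -m jog '[[[0,0,0.05,0,0,0,4.5],[0,0,0.05,0,0,0,4.5],[0,0,0,0,0,0,4.5]]]';python3 t.py 0|tail -2
```

```text
time: 14.45
position: [0.5407, 0.2068, 0.1576]
tool_rot: [0.126, 2.617, -0.034]
ft_force: [-0.5, -0.5, -0.8]
grip_width: 0.561
now [0.5407 0.2068 0.1576] target [0.5419 0.2069 0.1575]
shift cm (current tool axes) [-0.1   0.02  0.07] turn deg [ 0.03 -0.08  0.06] shift in target axes [-0.1   0.02  0.07]
time: 14.75
position: [0.5411, 0.2068, 0.1567]
tool_rot: [0.126, 2.617, -0.034]
ft_force: [-0.6, -0.9, -0.1]
grip_width: 0.559
now [0.5411 0.2068 0.1567] target [0.5419 0.2069 0.1575]
shift cm (current tool axes) [-0.11  0.02 -0.03] turn deg [ 0.03 -0.08  0.06] shift in target axes [-0.11  0.02 -0.03]
```

```bash
for i in 1 2; do :; done; python3 -m jog '[[[0,0,0.05,0,0,0,4.5],[0,0,0.05,0,0,0,4.5],[0,0,0,0,0,0,4.5]]]';python3 t.py 0|tail -1;python3 -c "
from h import *
im=imaging.get_image('wrist');save('n1',im,cv2.resize(im['frame'][170:330,220:420],None,fx=3,fy=3))"
```

```text
time: 15.05
position: [0.5416, 0.2067, 0.1558]
tool_rot: [0.126, 2.617, -0.034]
ft_force: [0.1, 0.5, -0.3]
grip_width: 0.556
shift cm (current tool axes) [-0.11  0.02 -0.13] turn deg [ 0.03 -0.08  0.07] shift in target axes [-0.11  0.02 -0.13]
```

View pics/n1.png

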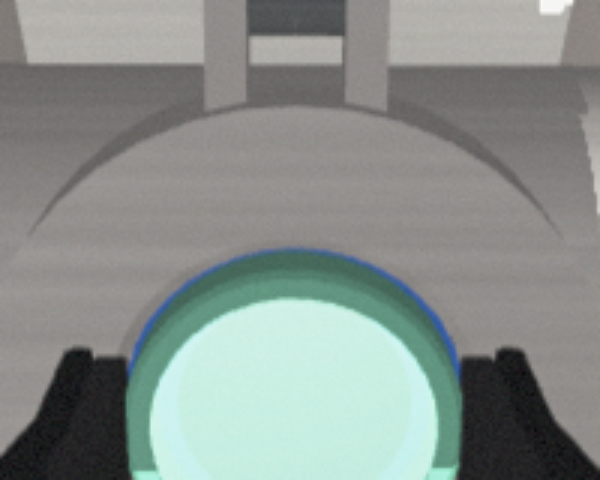

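The glass is nested over the seat, with an even thin sliver of blue around its near rim and the seat rim just outside it. It has not touched down yet, so I'll keep going.

```bash
python3 -m jog '[[[0,0,0.05,0,0,0,4.5],[0,0,0.05,0,0,0,4.5],[0,0,0,0,0,0,4.5]]]';python3 t.py 0|tail -1;python3 -m jog '[[[0,0,0.05,0,0,0,4.5],[0,0,0,0,0,0,4.5]]]';python3 t.py 0|tail -1
```

```text
time: 15.4
position: [0.5422, 0.2067, 0.1551]
tool_rot: [0.126, 2.617, -0.034]
ft_force: [-1.2, 0.5, 0.2]
grip_width: 0.562
shift cm (current tool axes) [-0.1   0.01 -0.22] turn deg [ 0.03 -0.07  0.07] shift in target axes [-0.1   0.01 -0.22]
time: 15.6
position: [0.5422, 0.2068, 0.155]
tool_rot: [0.126, 2.616, -0.034]
ft_force: [-4.0, -1.1, 4.9]
grip_width: 0.558
shift cm (current tool axes) [-0.1   0.01 -0.23] turn deg [ 0.01 -0.06  0.07] shift in target axes [-0.1   0.01 -0.23]
```

```bash
python3 -m jog '[[[0,0,0.04,0,0,0,4.5],[0,0,0,0,0,0,4.5]]]';python3 t.py 0|tail -1; python3 -m jog '[[[0,0,0,0,0,0,5.4],[0,0,0,0,0,0,5.6],[0,0,0,0,0,0,5.8],[0,0,0,0,0,0,5.8]]]';python3 t.py 0|tail -1;python3 -c "
from h import *
im=imaging.get_image('wrist');side=imaging.get_image('side')
a=cv2.resize(im['frame'][190:350,220:420],(600,480))
save('n2',im,a)"
```

```text
time: 15.8
position: [0.5423, 0.2067, 0.1549]
tool_rot: [0.126, 2.616, -0.035]
ft_force: [-8.1, -0.9, 7.5]
grip_width: 0.561
shift cm (current tool axes) [-0.1   0.01 -0.24] turn deg [-0.01 -0.06  0.07] shift in target axes [-0.1   0.01 -0.24]
time: 16.2
position: [0.5429, 0.2074, 0.1547]
tool_rot: [0.125, 2.616, -0.032]
ft_force: [-1.4, 1.4, 1.8]
grip_width: 0.657
shift cm (current tool axes) [-0.06 -0.06 -0.29] turn deg [ 0.11 -0.02  0.08] shift in target axes [-0.06 -0.06 -0.29]
```

View pics/n2.png

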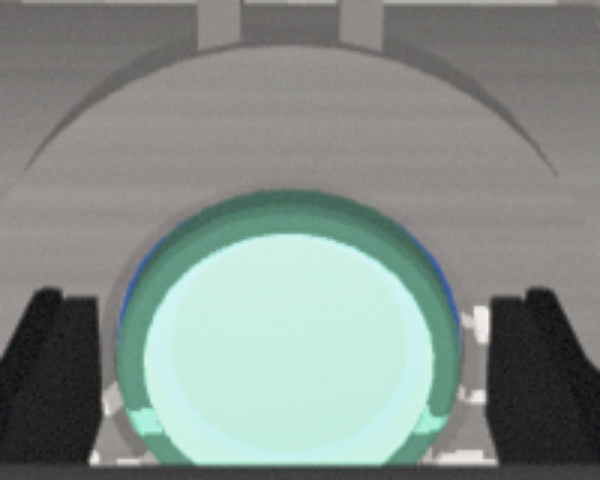

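The glass rests centred in the seat, and the fingers are free on both sides. I'll back off and check it numerically, then press lightly with closed fingertips to be sure it is home.

```bash
python3 -m jog '[[[0,0,-0.2,0,0,0,5.8],[0,0,-0.5,0,0,0,5.8],[0,0,-1,0,0,0,5],[0,0,-1.5,0,0,0,0],[0,0,-1,0,0,0,0],[0,0,0,0,0,0,0],[0,0,0,0,0,0,0],[0,0,0,0,0,0,0]]]'; cat > seat.py <<'E'
from t import *
im=imaging.get_image('wrist');save('s1',im)
f=cv2.cvtColor(im['frame'],cv2.COLOR_RGB2HSV);m=cv2.inRange(f,(68,40,40),(95,255,255));m[:, :230]=0;m[:,410:]=0;m[:200]=0;m[340:]=0
n,l,st,c=cv2.connectedComponentsWithStats(m);i=1+np.argmax(st[1:,4]);print(st[i],c[i])
for r in range(st[i,1],st[i,1]+st[i,3],10):
    q=np.where(l[r]==i)[0];print(r,q.min(),q.max(),end='; ')
print()
Q=RP()
for dz in (-.0023,0,.003):
  for h in (0,.01):
    e=np.array([proj(im,P+Q@[.025*np.cos(t),.025*np.sin(t),h+dz]) for t in np.linspace(0,6.283,120)]);print(dz,h,e.min(0).round(1),e.max(0).round(1))
E
python3 seat.py; python3 t.py .0
```

```text
time: 17.1
position: [0.5216, 0.2084, 0.1902]
tool_rot: [0.127, 2.617, -0.034]
ft_force: [-0.3, -0.3, 0.2]
grip_width: 0.206
[ 272  229   94   91 2593] [318.67720787 270.57500964]
229 316 321; 239 289 348; 249 281 356; 259 276 361; 269 273 364; 279 272 364; 289 274 362; 299 297 338; 309 297 339; 319 316 321; 
-0.0023 0 [273.6 228.3] [363.5 312.3]
-0.0023 0.01 [271.6 233.5] [365.6 320.8]
0 0 [273.1 229.5] [364.  314.2]
0 0.01 [271.1 234.8] [366.1 322.8]
0.003 0 [272.5 231. ] [364.6 316.7]
0.003 0.01 [270.5 236.5] [366.8 325.5]
[[ 0.862  0.098 -0.498]
 [-0.085  0.995  0.049]
 [ 0.5    0.     0.866]]
now [0.5216 0.2083 0.19  ] target [0.5419 0.2069 0.1575]
shift cm (current tool axes) [-0.15  0.05  3.84] turn deg [ 0.   -0.12  0.06] shift in target axes [-0.14  0.05  3.84]
```

The glass outline matches the fully-home model: rows 229–320 against 228–321, where 3 mm too high would give 231–325. Next, go over the top and behind the cover.

```bash
python3 -m jog '[[[0,0,-3,0,7.5,0,0],[0,0,-3.5,0,7.5,0,0],[0,0,-3.5,0,7.5,0,0],[0,0,-3.5,0,7.5,0,0],[0,0,-2.5,0,0,0,0],[0,0,-1.5,0,0,0,0],[0,0,0,0,0,0,0],[0,0,0,0,0,0,0]]]'; cat > c.py <<'E'
from t import *
P=P-.0023*RP()[:,2]; Q=RP(); H=P+Q@[.056,0,.005]
def pose(th,r,tau,gap=0):
    th=np.radians(th);c=H+Q@[-r*np.cos(th)+(.012+gap)*np.sin(th),0,r*np.sin(th)+(.012+gap)*np.cos(th)]
    p=(R.from_euler('z',psi)*R.from_euler('y',-tau,degrees=True)).as_matrix();M=np.c_[-p[:,0],p[:,1],-p[:,2]]
    return c-M[:,0]*.0095-M[:,2]*.022,M
if __name__=='__main__':
    s=ctrl.get_state();p=s['position'];M0=R.from_rotvec(s['tool_rot']).as_matrix();print(p,s['joint_positions'].round(2));
    t,M=pose(101.5,118,0) if 0 else pose(101.5,.118,0,.025)
    print('start pose',t.round(4),'shift cm',(M0.T@(t-p)*100).round(2),'turn',np.degrees(R.from_matrix(M0.T@M).as_rotvec()).round(1))
E
python3 c.py; python3 b.py 7 side,scene cover_lug,cover_hinge
```

```text
time: 17.95
position: [0.4794, 0.2129, 0.3564]
tool_rot: [-0.15, -3.136, 0.001]
ft_force: [0.8, 0.5, -0.9]
grip_width: 0.003
[0.47940395 0.21285247 0.35636377] [-0.09  0.04 -0.39  1.56  0.01  1.55  1.  ]
start pose [0.61   0.2002 0.309 ] shift cm [-1.313e+01 -1.000e-02  4.710e+00] turn [-0.1 -0.1  0.1]
cover_lug side [287.8 205.6] 0.68
cover_lug scene [379.6 152.1] 0.69
cover_lug scene [260.7 340. ] 0.49
  TRI ['side', 'scene'] [0.5743 0.207  0.2841] [6.3, 6.3]
cover_hinge side [279.6 249.9] 0.84
cover_hinge scene [383.7 205.3] 0.77
  TRI ['side', 'scene'] [0.6112 0.1879 0.1592] [3.0, 3.0]
[0.47961188 0.21259215 0.35678575] [[-0.995  0.096 -0.002]
 [ 0.096  0.995 -0.001]
 [ 0.002 -0.001 -1.   ]] [-0.09151823  0.04015876 -0.38719749  1.55950875  0.01460487  1.54719163
  0.99573699] 18.25
```

```bash
python3 -m jog '[[[-2,0,0,0,0,0,0],[-3.2,0,0,0,0,0,0],[-4,0,0,0,0,0,0],[-3,0,0,0,0,0,0],[-1.2,0,0,0,0,0,0],[0,0,0,0,0,0,0],[0,0,1.2,0,0,0,0],[0,0,2,0,0,0,0],[0,0,1.5,0,0,0,0],[0,0,0,0,0,0,0],[0,0,0,0,0,0,0]]]'; cat >> c.py <<'E'
    ths=[95,88,81,74,67,60,53,46,40,34,28,22,17,12,8,5,3,1,0]
    tau=lambda th:float(np.interp(th,[40,95],[30,0])); rr=lambda th:float(np.interp(th,[0,95],[.095,.116]))
    pp,MM=p,M0
    for th in ths:
        t,M=pose(th,rr(th),tau(th));print(th,t.round(3),(MM.T@(t-pp)*100).round(2),np.degrees(R.from_matrix(MM.T@M).as_rotvec()).round(1));pp,MM=t,M
E
python3 c.py
```

```text
time: 19.35
position: [0.6128, 0.1999, 0.3105]
tool_rot: [-0.151, -3.136, 0.0]
ft_force: [-0.3, -0.2, 0.4]
grip_width: 0.008
[0.61282303 0.19990362 0.31047379] [-0.09  0.31 -0.35  1.35  0.1   1.5   1.05]
start pose [0.61   0.2002 0.309 ] shift cm [0.28 0.   0.15] turn [-0.  -0.1  0.1]
95 [0.574 0.204 0.296] [3.86 0.01 1.5 ] [-0.  -0.1  0.1]
88 [0.561 0.205 0.289] [1.38 0.   0.62] [-0.  -3.8 -0. ]
81 [0.548 0.206 0.282] [ 1.33 -0.    0.68] [ 0.  -3.8  0. ]
74 [0.536 0.207 0.273] [1.27 0.   0.73] [-0.  -3.8 -0. ]
67 [0.526 0.208 0.263] [ 1.21 -0.    0.78] [ 0.  -3.8  0. ]
60 [0.517 0.209 0.252] [1.14 0.   0.82] [-0.  -3.8  0. ]
53 [0.51 0.21 0.24] [1.08 0.   0.87] [-0.  -3.8 -0. ]
46 [0.504 0.211 0.228] [ 1.02 -0.    0.9 ] [ 0.  -3.8  0. ]
40 [0.5   0.211 0.217] [ 0.82 -0.    0.8 ] [-0.  -3.3 -0. ]
34 [0.499 0.211 0.206] [0.64 0.   0.87] [0. 0. 0.]
28 [0.499 0.211 0.196] [0.54 0.   0.92] [0. 0. 0.]
22 [0.5   0.211 0.185] [0.44 0.   0.96] [0. 0. 0.]
17 [0.502 0.211 0.177] [ 0.28 -0.    0.82] [0. 0. 0.]
12 [0.504 0.211 0.168] [0.21 0.   0.83] [0. 0. 0.]
8 [0.506 0.21  0.162] [ 0.11 -0.    0.67] [0. 0. 0.]
5 [0.508 0.21  0.157] [ 0.05 -0.    0.5 ] [0. 0. 0.]
3 [0.51  0.21  0.154] [0.02 0.   0.33] [0. 0. 0.]
1 [0.511 0.21  0.151] [ 0.01 -0.    0.33] [0. 0. 0.]
0 [0.512 0.21  0.15 ] [ 0.   -0.    0.17] [0. 0. 0.]
```

```bash
python3 -m jog '[[[0.6,0,0.7,0,0,0,0],[0.8,0,0.5,0,0,0,0],[0.8,0,0.2,0,0,0,0],[0.8,0,0,0,0,0,0],[0.8,0,0.1,0,0,0,0],[0.7,0,0.3,0,-1.9,0,0],[0.7,0,0.3,0,-1.9,0,0],[0,0,0,0,0,0,0]]]'; python3 c.py | head -8; python3 b.py 8 side,scene cover_lug
```

```text
time: 20.15
position: [0.5603, 0.2053, 0.2903]
tool_rot: [0.146, 3.072, -0.005]
ft_force: [-0.6, -0.5, 0.2]
grip_width: 0.004
[0.56025613 0.20533975 0.29026488] [-0.09  0.17 -0.37  1.56  0.1   1.37  1.01]
start pose [0.61   0.2002 0.309 ] shift cm [-5.12 -0.04 -1.53] turn [-0.   3.8  0.2]
95 [0.574 0.204 0.296] [-1.46 -0.03 -0.43] [-0.   3.8  0.2]
88 [0.561 0.205 0.289] [1.38 0.   0.62] [-0.  -3.8 -0. ]
81 [0.548 0.206 0.282] [ 1.33 -0.    0.68] [ 0.  -3.8  0. ]
74 [0.536 0.207 0.273] [1.27 0.   0.73] [-0.  -3.8 -0. ]
67 [0.526 0.208 0.263] [ 1.21 -0.    0.78] [ 0.  -3.8  0. ]
60 [0.517 0.209 0.252] [1.14 0.   0.82] [-0.  -3.8  0. ]
cover_lug side [302.7 214.3] 0.82
cover_lug scene [372.4 150.9] 0.77
  TRI ['side', 'scene'] [0.5442 0.2132 0.2742] [3.2, 3.2]
[0.5616727  0.20478184 0.28911416] [[-0.993  0.097  0.063]
 [ 0.096  0.995 -0.006]
 [-0.064  0.    -0.998]] [-0.08603612  0.16987826 -0.37009287  1.55886117  0.09622282  1.37037205
  1.00782572] 20.35
```

The cover has moved with the push: the lug went from x 0.575 to 0.544. I'll continue along the arc.

```bash
python3 -m jog '[[[0.67,0,0.33,0,-1.9,0,0],[0.66,0,0.34,0,-1.9,0,0],[0.64,0,0.36,0,-1.9,0,0],[0.63,0,0.37,0,-1.9,0,0],[0.61,0,0.39,0,-1.9,0,0],[0.6,0,0.4,0,-1.9,0,0],[0.57,0,0.41,0,-1.9,0,0],[0.57,0,0.41,0,-1.9,0,0],[0.54,0,0.43,0,-1.9,0,0],[0.54,0,0.44,0,-1.9,0,0],[0,0,0,0,0,0,0]]]'; python3 c.py | sed -n '1p;9,12p'; python3 b.py 9 side,scene cover_lug
```

```text
time: 21.45
position: [0.5108, 0.21, 0.2384]
tool_rot: [0.131, 2.743, -0.027]
ft_force: [0.4, 0.6, -0.8]
grip_width: 0.003
[0.51075461 0.20999063 0.23838517] [-0.13 -0.1  -0.44  1.97  0.24  0.96  0.8 ]
53 [0.51 0.21 0.24] [1.08 0.   0.87] [-0.  -3.8 -0. ]
46 [0.504 0.211 0.228] [ 1.02 -0.    0.9 ] [ 0.  -3.8  0. ]
40 [0.5   0.211 0.217] [ 0.82 -0.    0.8 ] [-0.  -3.3 -0. ]
34 [0.499 0.211 0.206] [0.64 0.   0.87] [0. 0. 0.]
cover_lug side [326.7 243.4] 0.63
cover_lug scene [356.7 164.4] 0.87
  TRI ['side', 'scene'] [0.4973 0.2117 0.2187] [2.2, 2.2]
[0.51230306 0.20950103 0.23937059] [[-0.918  0.097  0.384]
 [ 0.09   0.995 -0.037]
 [-0.386  0.    -0.923]] [-0.12568875 -0.10066725 -0.43388819  1.97183568  0.24123477  0.95778534
  0.80006079] 21.65
```

```bash
python3 -m jog '[[[0.51,0,0.45,0,-1.9,0,0],[0.51,0,0.45,0,-1.9,0,0],[0.41,0,0.4,0,-1.6,0,0],[0.41,0,0.4,0,-1.6,0,0],[0.32,0,0.43,0,0,0,0],[0.32,0,0.44,0,0,0,0],[0.27,0,0.46,0,0,0,0],[0.27,0,0.46,0,0,0,0],[0.22,0,0.48,0,0,0,0],[0.22,0,0.48,0,0,0,0],[0,0,0,0,0,0,0]]]'; python3 c.py | sed -n '1p;14,16p'; python3 b.py 10 side,scene cover_lug
```

```text
time: 22.75
position: [0.5018, 0.2103, 0.183]
tool_rot: [0.126, 2.621, -0.034]
ft_force: [-0.5, -0.0, 0.5]
grip_width: 0.007
[0.50183603 0.21030144 0.1829914 ] [-0.13 -0.12 -0.5   2.14  0.42  0.75  0.58]
22 [0.5   0.211 0.185] [0.44 0.   0.96] [0. 0. 0.]
17 [0.502 0.211 0.177] [ 0.28 -0.    0.82] [0. 0. 0.]
12 [0.504 0.211 0.168] [0.21 0.   0.83] [0. 0. 0.]
cover_lug side [335.  272.7] 0.79
cover_lug scene [350.6 182.4] 0.76
  TRI ['side', 'scene'] [0.4786 0.2141 0.1556] [2.5, 2.5]
[0.50205492 0.21031431 0.18395359] [[-0.864  0.097  0.493]
 [ 0.084  0.995 -0.048]
 [-0.496 -0.    -0.869]] [-0.12633268 -0.12222038 -0.50461156  2.14254352  0.41644819  0.75418641
  0.57945872] 22.95
```

Now the slow final part, watching the force.

```bash
python3 -m jog '[[[0.1,0,0.35,0,0,0,0],[0.1,0,0.4,0,0,0,0],[0.1,0,0.4,0,0,0,0],[0.1,0,0.4,0,0,0,0],[0.05,0,0.35,0,0,0,0],[0.05,0,0.3,0,0,0,0],[0.05,0,0.25,0,0,0,0],[0,0,0.2,0,0,0,0],[0,0,0.15,0,0,0,0],[0,0,0,0,0,0,0]]]'; python3 c.py | sed -n '1p;21p'; python3 -m jog '[[[0,0,0.15,0,0,0,0],[0,0,0.15,0,0,0,0],[0,0,0.1,0,0,0,0],[0,0,0.1,0,0,0,0],[0,0,0,0,0,0,0]]]'
```

```text
time: 23.95
position: [0.5113, 0.2096, 0.1569]
tool_rot: [0.126, 2.62, -0.034]
ft_force: [0.4, 0.1, -0.3]
grip_width: 0.004
[0.51126752 0.20956451 0.1568603 ] [-0.12 -0.07 -0.51  2.16  0.48  0.7   0.52]
0 [0.512 0.21  0.15 ] [ 0.   -0.    0.17] [0. 0. 0.]
time: 24.45
position: [0.5137, 0.2094, 0.1526]
tool_rot: [0.126, 2.62, -0.034]
ft_force: [0.1, 0.2, 0.6]
grip_width: 0.003
```

```bash
python3 -m jog '[[[0,0,0.1,0,0,0,0],[0,0,0.1,0,0,0,0],[0,0,0,0,0,0,0]]]'; python3 -m jog '[[[0,0,0.08,0,0,0,0],[0,0,0.08,0,0,0,0],[0,0,0,0,0,0,0]]]'
```

```text
time: 24.75
position: [0.5144, 0.2094, 0.1517]
tool_rot: [0.126, 2.62, -0.035]
ft_force: [-8.8, -1.9, 8.7]
grip_width: 0.006
time: 25.05
position: [0.5145, 0.2095, 0.1516]
tool_rot: [0.127, 2.619, -0.037]
ft_force: [-21.6, -4.1, 21.6]
grip_width: 0.004
```

```bash
python3 -m jog '[[[0,0,-0.3,0,0,0,0],[0,0,-0.6,0,0,0,0],[0,0,-1.5,0,0,0,0],[0,0,-2,0,3,0,0],[0,0,-2.5,0,5,0,0],[0,0,-2.5,0,5,0,0],[0,0,-2.5,0,5,0,0],[0,0,-2,0,3,0,0],[0,0,0,0,0,0,0],[0,0,0,0,0,0,0]]]'; python3 b.py 11 wrist,side,scene cover_lug; python3 - <<'E'
from c import *
for th in (0,2,4,8):
    a=np.radians(th);print(th,(H+Q@[-.124*np.cos(a)+.012*np.sin(a),0,.124*np.sin(a)+.012*np.cos(a)]).round(4))
w=cv2.imread('pics/wrist11.png');s=cv2.imread('pics/side11.png');c=cv2.imread('pics/scene11.png')
r=lambda i:cv2.resize(i,(400,300))
cv2.imwrite('pics/f.png',np.vstack([np.hstack([r(w),cv2.resize(s[210:345,210:390],(400,300),interpolation=cv2.INTER_CUBIC)]),np.hstack([cv2.resize(c[140:290,310:510],(400,300),interpolation=cv2.INTER_CUBIC),r(c)])]))
E
```

```text
time: 26.05
position: [0.4624, 0.2143, 0.2766]
tool_rot: [0.145, 2.985, -0.011]
ft_force: [-0.5, 0.2, -0.3]
grip_width: 0.007
cover_lug wrist [317.4 228.8] 0.97
cover_lug scene [351.6 197.4] 0.93
cover_lug scene [230.2 359. ] 0.63
  TRI ['wrist', 'scene'] [0.4883 0.2098 0.1162] [2.4, 2.4]
[0.46143828 0.21431225 0.27599636] [[-0.984  0.096  0.15 ]
 [ 0.095  0.995 -0.015]
 [-0.151 -0.001 -0.989]] [-0.12374559 -0.07737833 -0.4003153   1.83342495  0.0615157   1.25704883
  0.93451558] 26.35
0 [0.4901 0.212  0.1117]
2 [0.4884 0.2121 0.1157]
4 [0.4868 0.2123 0.1198]
8 [0.484  0.2126 0.128 ]
```

View pics/f.png

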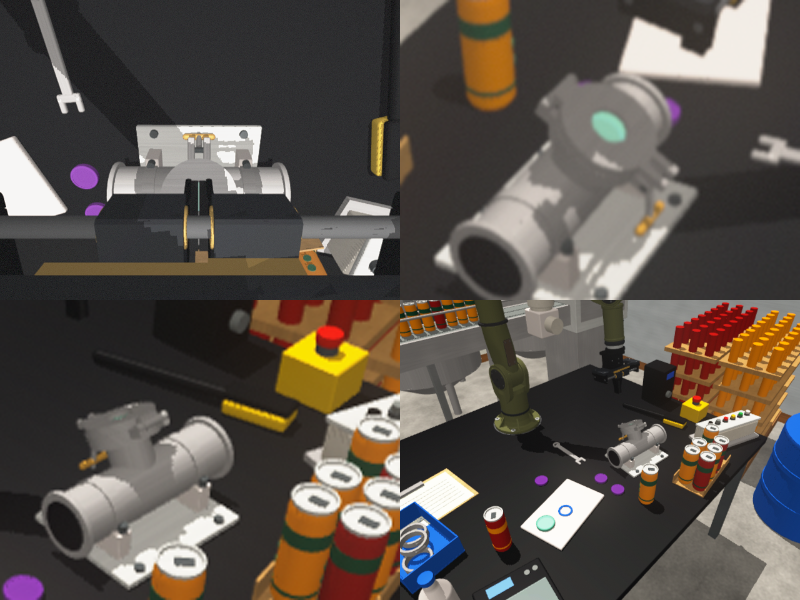

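The cover lies flat on the flange with the glass showing in its window. The arm stopped hard on it, within about 0.1 mm of the computed shut position, and the gripper is clear of everything. Handing in.

```bash
python3 -c "
from bench import close_job
print(close_job())"
```

```text
the job is handed in; nothing more can be done
None
```

The 50 mm sight glass is in the port's seat and the cover ring is shut over it. I handed the job in at about 26 s of the 58 s allowed; no verdict was reported.

- **Glass:** I lowered it along the port's axis in steps of 1 mm or less, and it touched down at about 6 N before I let go. Afterwards its outline matched the fully-home model to about 1 pixel (rows 229–320 against 228–321). Contact came 2.3 mm deeper than my first estimate of the port's height, and the camera's size reading pointed the same way. I skipped an extra press on the glass because the outline already matched.
- **Cover:** I pushed it round from behind, slowing towards the end, until it stopped hard at about 30 N. That was within about 0.1 mm of the computed shut height. The last pictures show it flat on the flange with the glass in its window.
- **Check that disagreed:** the finder put the cover lug about 4 mm high, which would be roughly 2° open. That is near the error of those readings, so I trusted the hard stop and the pictures.
- **Everything else:** nothing else looks moved in the final pictures, and the gripper ended clear of everything. I did not measure the other objects again.

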